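Pack four control devices into their foam-lined cartons

ROBOT

A 6-joint arm with a two-finger parallel gripper is mounted at the origin on the work surface. World frame = base frame: x ahead of the robot, y to its left, z up, the work surface at z = 0. Lengths are in m, angles in rad, forces in N, time in s.
With the tool pointing down it reaches from about 0.225 to 0.875 m from the base axis. Payload 3.4 kg.
Tool frame: the origin (TCP) lies between the finger pads; the fingertips stand 17 mm ahead of it and the grasp point (between the pads) lies 2 mm behind it; y points along the fingers, z is the direction in which the jaws open and shut, and the axes are right-handed (so a half turn about y gives the same grasp; the last joint's range is limited). The gripper opens to 85 mm and grips with 20 to 120 N. Pads are 22 mm wide; open, the fingers measure 114 mm over their backs; the gripper's body (76 mm by 85 mm) begins 54 mm behind the grasp point. The pads swing forward as they close: fully open they stand 13 mm farther back than shut.
Start: joints at [-1.352, 0.276, 1.505, -0, 1.361, -0.121], TCP at [0.192, -0.542, 0.248] pointing down, gripper open.
Joint ranges: [-2.89, 2.89], [-0.75, 2.08], [0.22, 2.7], [-1.18, 4.32], [0.11, 2.71], [-2.7, 2.7]. Speed limits (rad/s): [2.57, 2.57, 3.14, 3.14, 3.14, 3.14].

INTERFACE

Orientations are given as a unit quaternion [w, x, y, z].
In Python, from rig import manip, get_image, camera_model, sign_off, spot_in, silhouettes, spot_point gives the robot as it stands.
- The arm moves only by the tool jog_arm, never from a script. Its argument "targets" is a list of rows, each a list of 3 entries, a list of its own where there are three numbers: the finger opening in m, from 0 to 0.0854, then the shift along the world's x, y, z in m, then the turn about the world's z in rad. In form: [[claw, [x, y, z], spin], ...]. A call has 1 to 10 rows; each row shifts and turns the commanded pose from where the row before left it; what a row does not reach is not made up. A row lasts 1/8 s, in which the tool goes at most 62.5 mm and 10.7 degrees, less where a joint would pass 70% of its speed; a pose out of reach is approached as far as the arm can. A call with a gripper value outside its range is refused whole. The fingers move at their own pace and stop on an object; "force" is the grip in N (left out, the last holds). Time passes only in rows, so rows that do not move let the fingers close. It gives the time, the measured TCP pose, the force and the opening at its end, in the units of the state.
- manip.get_state(): the state, without advancing time (a new reading comes with each control period).
- get_image(name): name is "side" or "top" or "wrist"; returns (picture, depth): 480x640x3 uint8, red, green, blue; 480x640 float32, m along the optical axis (not along the pixel's ray), 0 where there is no reading.
- camera_model(name): a dict with "mtx" (3x3 intrinsics, pixels), "distortion" ([k1, k2, p1, p2, k3] as OpenCV has them; the pictures are not rectified), "world_from_camera" (4x4, takes a point from camera to world coordinates). Camera axes: x right, y up, looking along -z (the intrinsics and any distortion apply to the point x, -y, -z); pixel columns grow to the right and rows downward; lengths in m; the calibration is good to about 2 mm. A picture is of the moment at which its call begins: read the wrist's pose just before it. camera_model takes no time and is no camera call; for the wrist camera it gives the pose at the moment of the call.
- sign_off(): hands the job in, once; it reports no verdict.
Trained networks look in the newest picture that a camera, given by its name, has taken for a name from the list of things; names that differ only in an ending like _2 or _b are one class to them, and where a whole thing is asked for, a point or a joint stands for the part that bears it (a point fixed in the world has none). Each returns a list of dicts, best first, with "score" (0 to 1); they miss things now and then, are a little off and sometimes report something else, mostly with a low value. They report only what shows in the picture. A call takes as long as a camera call. They do not tell look-alikes from the thing itself.
- spot_in(name, camera): "position" ([column, row] in pixels, amid what is visible of it).
- silhouettes(name, camera): "mask" (480x640 bool, what is visible of it) and "position" ([column, row] in pixels, amid what is visible of it).
- spot_point(name, camera): "position" ([column, row] in pixels: a listed point, or the origin of a listed thing).
The state is a dict: "clock": time; "qpos": joint angles; "qd": joint speeds; "effort": joint torques, N m; "position": TCP position; "ee_rot": TCP orientation; "contact_force": force on the tool from outside, world axes, zero at the start; "moment": the same for the moment, N m; "width": finger opening in m.
Only numpy, scipy, OpenCV 4.12 (cv2) and the standard library are available. Lean on these libraries where they do the work, as an engineer would, in place of code of your own. Each camera call takes 0.05 s, during which the arm holds its last target.

TASK

Pack the four devices on the bench, each into the carton whose foam pocket is cut to its shape: the green beacon light into the large round pocket, the steel sensor with the orange cap into the small round one, the yellow emergency-stop box into the square one and the slim grey relay module into the long one. Set each one down gently, without dropping it, so that it stands upright on the floor of its pocket, and leave them all packed and let go. Never tip a device over, and do not shift the roll of tape or the orange cutter that lie among the work.

Things in the scene. Friction and masses are not known exactly. Their poses are not given: they have to be found in the camera images.
- beacon_center (a point): green beacon light, standing: black round base 50 mm across and 22 mm high, a round green lens 47 mm across above it up to a dome; its top is 76 mm above the underside; the point is its centre, 38 mm above the underside, and its z axis points up when it stands. It may be gripped anywhere round the lens
- estop_center (a point): emergency-stop station, standing: yellow box 56 x 56 mm and 48 mm high (x and y axes square to its sides), with a red mushroom button 40 mm across on top (28 mm high with its neck); its top is 76 mm above the underside; the point is its centre, 38 mm above the underside, and its z axis points up when it stands. Grip it across two opposite sides of the yellow box
- relay_center (a point): slim light-grey relay module with green terminal blocks, standing: 76 mm long (along its x axis) and 26 mm wide (along its y axis); its top is 76 mm above the underside; the point is its centre, 38 mm above the underside, and its z axis points up when it stands (the ends, beyond 21 mm from the middle, are 68 mm high). Grip it across its 26 mm width
- prox_center (a point): steel barrel sensor, standing: threaded steel barrel 30 mm across with an orange cap on top and a collar 36 mm across and 10 mm high at the foot; its top is 76 mm above the underside; the point is its centre, 38 mm above the underside, and its z axis points up when it stands. It may be gripped anywhere round the barrel
- box_beacon: carton for the beacon light: fixed open kraft carton, 112 x 112 mm, 28 mm high, filled with pink foam (top 25 mm above the bench) with one pocket in its middle, 14 mm deep, dark floor 11 mm above the bench: a large round one, 66 mm across. Origin: carton's centre on the bench; x, y along its sides. A seated device has its centre 49 mm above the bench
- box_estop: carton for the emergency-stop station: fixed open kraft carton, 112 x 112 mm, 28 mm high, filled with pink foam (top 25 mm above the bench) with one pocket in its middle, 14 mm deep, dark floor 11 mm above the bench: a square one, 72 x 72 mm, parallel to the carton's sides. Origin: carton's centre on the bench; x, y along its sides. A seated device has its centre 49 mm above the bench
- box_relay: carton for the relay module: fixed open kraft carton, 112 x 112 mm, 28 mm high, filled with pink foam (top 25 mm above the bench) with one pocket in its middle, 14 mm deep, dark floor 11 mm above the bench: a long one, 92 mm along the carton's x axis and 42 mm along its y axis. Origin: carton's centre on the bench; x, y along its sides. A seated device has its centre 49 mm above the bench
- box_prox: carton for the barrel sensor: fixed open kraft carton, 112 x 112 mm, 28 mm high, filled with pink foam (top 25 mm above the bench) with one pocket in its middle, 14 mm deep, dark floor 11 mm above the bench: a small round one, 52 mm across. Origin: carton's centre on the bench; x, y along its sides. A seated device has its centre 49 mm above the bench
- tape_center (a point): bystander: roll of brown packing tape lying flat among the devices, 100 mm across with a 76 mm hole, 48 mm high; the point is its centre, 24 mm above the bench. It stays where it is
- cutter_center (a point): bystander: orange and grey box cutter lying flat between the cartons, 151 mm long (along its x axis), 26 mm wide, 18 mm high; the point is on its middle, 8 mm above the bench. It stays where it is
There are look-alikes about, which are no part of the job. Of the things that look like the part that bears estop_center, take the one that is farthest from the robot's base at the start.

How it is judged:
At the end, for the whole second after the job is handed in: Each of the four devices stands in the pocket of its own carton: centre within 13 mm of the carton's centre as seen from above, centre 44 to 54 mm above the bench (that is, down on the pocket's floor), upright within 0.12 rad, at rest and released (horizontal distance between beacon_center and box_beacon below 0.013 m and z of beacon_center in the frame of box_beacon between 0.044 and 0.054 m and angle between each of beacon_center, estop_center, relay_center, prox_center's own z axis and vertical below 0.12 rad and linear speed of each of beacon, estop, relay, prox below 0.02 m/s and horizontal distance between estop_center and box_estop below 0.013 m and z of estop_center in the frame of box_estop between 0.044 and 0.054 m and horizontal distance between relay_center and box_relay below 0.013 m and z of relay_center in the frame of box_relay between 0.044 and 0.054 m and horizontal distance between prox_center and box_prox below 0.013 m and z of prox_center in the frame of box_prox between 0.044 and 0.054 m); the robot touches nothing.
It fails at once if the roll of tape or the cutter is shifted by more than 25 mm (distance of any of tape_center, cutter_center from where it was at the start of the episode above 0.025 m).
It fails at once if a device is tipped over (more than 0.9 rad from upright) (angle between any of beacon_center, estop_center, relay_center, prox_center's own z axis and vertical above 0.9 rad).
It fails at once if a device is dropped or thrown: it moves faster than 0.7 m/s while the fingers do not hold it (a fall of about 25 mm) ((linear speed of beacon above 0.7 m/s and contact force between the fingers and beacon below 0.05 N) or (linear speed of estop above 0.7 m/s and contact force between the fingers and estop below 0.05 N) or (linear speed of relay above 0.7 m/s and contact force between the fingers and relay below 0.05 N) or (linear speed of prox above 0.7 m/s and contact force between the fingers and prox below 0.05 N)).
It also fails if it takes over 106 s, if anything falls off the work surface, if the arm or the gripper's body presses on something with over 40 N, if the wrist force passes 120 N, or if a joint passes its speed limit or range.

## Working session

There is one attempt and no reset: what is moved stays moved. The work goes in short steps, Python scripts to look and compute and a tool call to move; the robot and the scene stay as the last step left them, time stands still between calls to the robot, and variables do not carry over. Pictures are saved under pics/ and viewed, and the job is handed in when it is done.

Besides the shell and the picture viewer there is one more tool, called after "Call:" as name([rows], argument=value, ...), one row to a line, values as JSON. jog_arm: Moves the arm, as the interface text tells. Its arguments: {"type":"object","properties":{"targets":{"type":"array","items":{"type":"array"}},"force":{"type":"number"}},"required":["targets"]}

```bash
ls; mkdir -p pics
python3 - <<'E'
from rig import manip,get_image,camera_model
import cv2
s=manip.get_state();print(s)
for n in ["side","top","wrist"]:
    im,d=get_image(n);cv2.imwrite(f"pics/{n}0.png",im[:,:,::-1]);m=camera_model(n);print(n,m)
E
```

```text
pics
{'clock': 0.0, 'qpos': array([-1.35199679e+00,  2.76597695e-01,  1.50616041e+00, -5.22953782e-06,
        1.36069595e+00, -1.20969923e-01]), 'qd': array([ 0.00024911, -0.00203457,  0.00157667,  0.00171108, -0.00077883,
       -0.00147072]), 'effort': array([ 8.46059702e-04, -4.16776586e+01, -2.45807040e+01, -4.55992074e-05,
        1.09524993e-02, -2.95924437e-06]), 'position': array([ 0.1915282 , -0.54162357,  0.24742728]), 'ee_rot': array([ 0.119516  , -0.11958397,  0.69758432, -0.69626986]), 'contact_force': array([0.25393382, 0.2600029 , 0.26374303]), 'moment': array([-0.00906706, -0.02622324,  0.0332814 ]), 'width': 0.08507301692004733}
side {'mtx': array([[537.89049528,   0.        , 316.23327385],
       [  0.        , 537.89049528, 237.17273243],
       [  0.        ,   0.        ,   1.        ]]), 'distortion': array([0.05587245, 0.        , 0.        , 0.        , 0.        ]), 'world_from_camera': array([[-0.9987047 ,  0.01743588, -0.04780083,  0.35375541],
       [-0.04680146, -0.68339168,  0.72855023,  1.03415121],
       [-0.01996377,  0.72984369,  0.6833225 ,  1.0
[... 514 characters left out ...]
02],
       [ 7.59142430e-03,  1.38722876e-01,  9.90302143e-01,
         1.10802387e+00],
       [ 0.00000000e+00,  0.00000000e+00,  0.00000000e+00,
         1.00000000e+00]])}
wrist {'mtx': array([[374.2817909 ,   0.        , 315.45240316],
       [  0.        , 374.2817909 , 241.05816066],
       [  0.        ,   0.        ,   1.        ]]), 'distortion': array([-0.00875212,  0.        ,  0.        ,  0.        ,  0.        ]), 'world_from_camera': array([[ 0.33433409,  0.89885613,  0.2833344 ,  0.26397516],
       [-0.94245298,  0.31942795,  0.09873279, -0.51629073],
       [-0.00175835, -0.30003908,  0.95392529,  0.37213329],
       [ 0.        ,  0.        ,  0.        ,  1.        ]])}
```

View pics/top0.png

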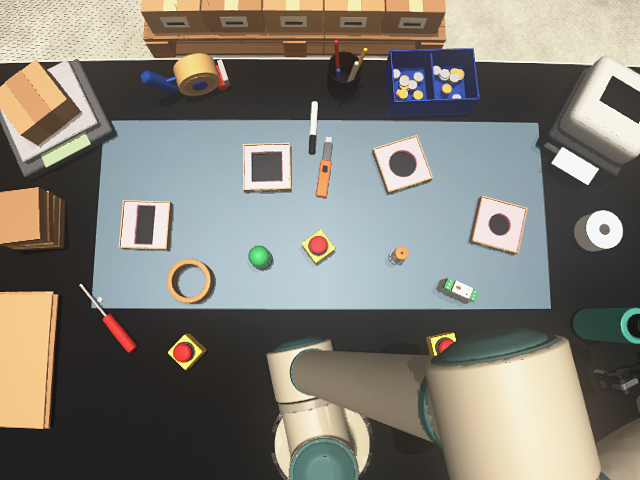

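View pics/side0.png

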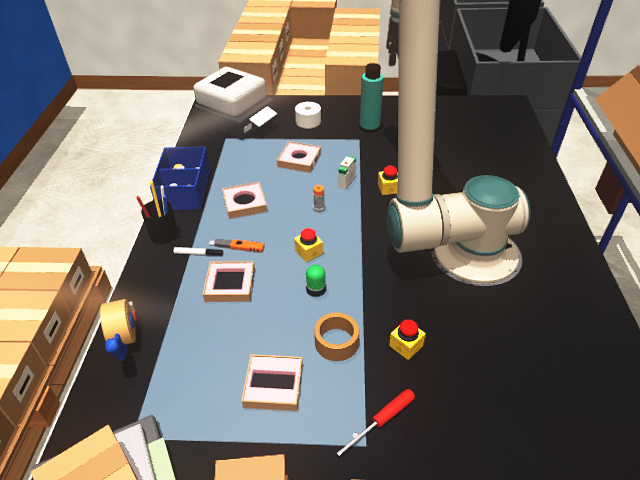

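View pics/wrist0.png

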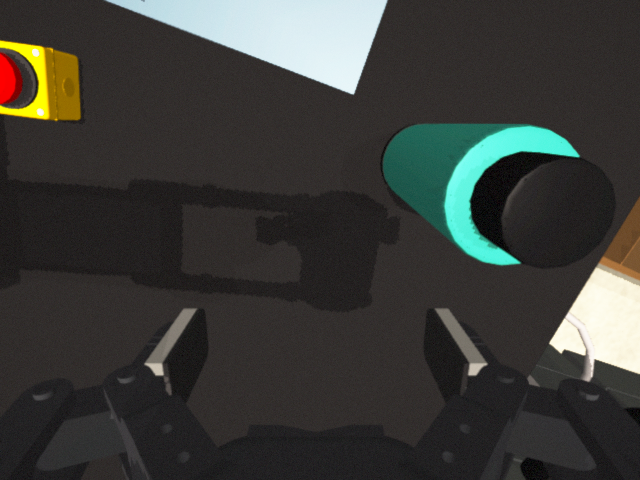

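The top view shows three e-stops: A (318,246), on the mat, B (186,352) and C (445,343). The base is near (322,445). I'll measure everything, including each e-stop's distance from the base.

```bash
cat > h.py <<'E'
import numpy as np,cv2
from rig import manip,get_image,camera_model,spot_in,silhouettes,spot_point
def ray(cam,px,M=None):
    M=M or camera_model(cam)
    u=cv2.undistortPoints(np.array(px,float).reshape(-1,1,2),M["mtx"],M["distortion"]).reshape(-1,2)
    T=M["world_from_camera"]
    d=np.c_[u[:,0],-u[:,1],-np.ones(len(u))]
    return T[:3,3],d@T[:3,:3].T
def atz(cam,px,z,M=None):
    o,d=ray(cam,px,M); return o+d*((z-o[2])/d[:,2])[:,None]
def cloud(cam,depth,M=None):
    o,d=ray(cam,np.stack(np.meshgrid(np.arange(640),np.arange(480)),-1).reshape(-1,2),M)
    return (o+d*depth.reshape(-1,1)).reshape(480,640,3)
E
python3 - <<'E'
from h import *
for cam in ["top","side"]:
    im,d=get_image(cam); C=cloud(cam,d); np.savez(f"{cam}.npz",im=im,d=d,C=C)
    for n,z in [("beacon_center",.038),("estop_center",.038),("relay_center",.038),("prox_center",.038),("box_beacon",0),("box_estop",0),("box_relay",0),("box_prox",0),("tape_center",.024),("cutter_center",.008)]:
        for r in spot_point(n,cam):
            if r["score"]<.3: continue
            p=atz(cam,r["position"],z)[0]
            print(cam,n,round(r["score"],2),np.round(r["position"]),np.round(p,4),round(np.hypot(*p[:2]),3))
E
```

```text
top beacon_center 0.66 [260. 255.] [0.4215 0.1421 0.038 ] 0.445
top estop_center 0.92 [440. 349.] [ 0.2126 -0.2634  0.038 ] 0.338
top estop_center 0.72 [185. 352.] [0.2052 0.3046 0.038 ] 0.367
top estop_center 0.62 [319. 245.] [0.4454 0.0061 0.038 ] 0.445
top relay_center 0.79 [456. 288.] [ 0.3473 -0.3041  0.038 ] 0.462
top prox_center 0.7 [316. 246.] [0.4435 0.0134 0.038 ] 0.444
top prox_center 0.56 [398. 256.] [ 0.4216 -0.1725  0.038 ] 0.455
top box_beacon 0.66 [403. 169.] [ 0.638  -0.1972  0.    ] 0.668
top box_estop 0.93 [268. 166.] [0.6424 0.1301 0.    ] 0.655
top box_relay 0.81 [151. 226.] [0.4954 0.4077 0.    ] 0.642
top box_prox 0.64 [495. 224.] [ 0.5015 -0.4164  0.    ] 0.652
top tape_center 0.8 [195. 276.] [0.3739 0.2908 0.024 ] 0.474
top cutter_center 0.58 [322. 168.] [ 6.355e-01 -1.000e-04  8.000e-03] 0.635
side beacon_center 0.61 [315. 277.] [0.4185 0.1348 0.038 ] 0.44
side estop_center 0.85 [386. 177.] [ 0.224  -0.2749  0.038 ] 0.355
side estop_center 0.84 [408. 334.] [0.2042 0.2997 0.038 ] 0.363
side estop_center 0.69 [310. 241.] [0.4379 0.0071 0.038 ] 0.438
side relay_center 0.77 [347. 168.] [ 0.3418 -0.3181  0.038 ] 0.467
side relay_center 0.57 [229. 287.] [0.625  0.1737 0.038 ] 0.649
side prox_center 0.72 [319. 200.] [ 0.4223 -0.1637  0.038 ] 0.453
side prox_center 0.41 [230. 286.] [0.6231 0.1707 0.038 ] 0.646
side box_beacon 0.96 [245. 203.] [ 0.6422 -0.1908  0.    ] 0.67
side box_beacon 0.43 [316. 282.] [0.4166 0.1162 0.    ] 0.433
side box_estop 0.73 [232. 287.] [0.6296 0.1411 0.    ] 0.645
side box_relay 0.82 [274. 386.] [0.494  0.4173 0.    ] 0.647
side box_prox 0.87 [301. 161.] [ 0.4922 -0.4085  0.    ] 0.64
side tape_center 0.81 [336. 336.] [0.3643 0.3019 0.024 ] 0.473
side cutter_center 0.83 [238. 246.] [6.326e-01 5.000e-04 8.000e-03] 0.633
```

Run:
```python
from h import *
D=np.load("top.npz");C=D["C"];im=D["im"]
# rim of cartons, z map check
for p in [(250,200),(360,200),(318,240),(260,255),(400,252),(460,290)]:print(p,C[p[1],p[0]].round(3))
big=cv2.resize(im[220:380,150:490],None,fx=2.3,fy=2.3,interpolation=3);cv2.imwrite("pics/crop1.png",big[:,:,::-1])
```

```text
(250, 200) [0.558 0.171 0.003]
(360, 200) [ 0.56  -0.092 -0.001]
(318, 240) [0.451 0.01  0.075]
(260, 255) [0.418 0.137 0.073]
(400, 252) [ 0.425 -0.171  0.077]
(460, 290) [ 0.341 -0.301  0.075]
```

View pics/crop1.png

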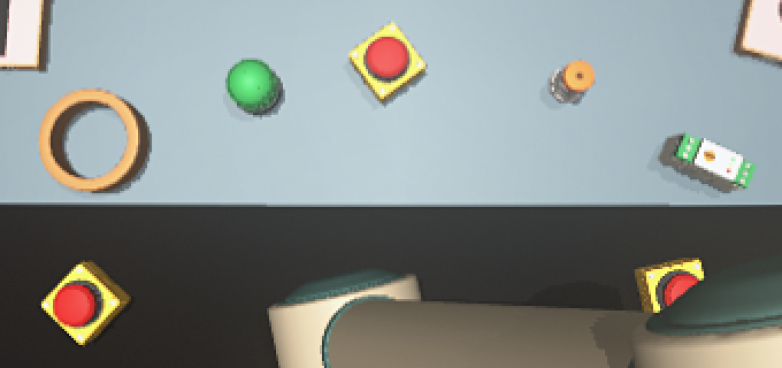

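The crop confirms that A, at crop (388,60) and picture (318,246), is the target. It is 0.44 m from the base, against 0.37 m for B and 0.34 m for C. Next I'll fit precise poses from the depth clouds.

Run:
```python
from h import *
def rect(P):
    (c,s,a)=cv2.minAreaRect((P[:,:2]*1000).astype(np.float32)); return np.round(c,1),np.round(s,1),round(a,1)
for cam in ["top","side"]:
    D=np.load(f"{cam}.npz");C=D["C"].reshape(-1,3);im=D["im"].reshape(-1,3)
    hsv=cv2.cvtColor(D["im"],cv2.COLOR_RGB2HSV).reshape(-1,3)
    def near(x,y,r,z0,z1): return (np.hypot(C[:,0]-x,C[:,1]-y)<r)&(C[:,2]>z0)&(C[:,2]<z1)
    for n,x,y in [("beacon",.64,-.195),("estop",.64,.13),("relay",.495,.41),("prox",.498,-.412)]:
        m=near(x,y,.09,.017,.04); print(cam,"box",n,rect(C[m]),m.sum(),np.median(C[m][:,2]).round(4))
    m=near(.44,.01,.05,.040,.056); print(cam,"estop",rect(C[m]),m.sum())
    m=near(.44,.01,.05,.070,.09); print(cam,"estop btn",cv2.minEnclosingCircle((C[m][:,:2]*1000).astype(np.float32)))
    m=near(.342,-.305,.06,.055,.09); print(cam,"relay",rect(C[m]),m.sum())
    m=near(.342,-.305,.06,.072,.09); print(cam,"relay top",rect(C[m]),m.sum())
    m=near(.423,-.168,.04,.070,.09); print(cam,"prox",cv2.minEnclosingCircle((C[m][:,:2]*1000).astype(np.float32)),m.sum())
    m=near(.42,.137,.04,.05,.09); print(cam,"beacon",cv2.minEnclosingCircle((C[m][:,:2]*1000).astype(np.float32)),m.sum())
    m=near(.37,.295,.08,.04,.06); print(cam,"tape",cv2.minEnclosingCircle((C[m][:,:2]*1000).astype(np.float32)),m.sum())
    m=near(.634,0,.1,.010,.03)&(hsv[:,1]>60);print(cam,"cutter",rect(C[m]),m.sum())
    for z0 in (.05,): 
      m=near(.64,.05,.14,.03,.3);print("tall near cutter",m.sum())
```

```text
top box beacon (array([ 643.9, -190.8]), array([113.9, 112.6]), 18.3) 1707 0.0257
top box estop (array([634.2, 131. ]), array([115.5, 111.7]), 0.9) 1416 0.0263
top box relay (array([494.6, 413.8]), array([115.3, 114.5]), 88.3) 1757 0.0264
top box prox (array([ 497.1, -415.7]), array([114.1, 116. ]), 75.6) 1966 0.0254
top estop (array([441.8,   9.2]), array([56.3, 55.8]), 35.9) 362
top estop btn ((441.7159118652344, 9.150049209594727), 19.587738037109375)
top relay (array([ 343.3, -305. ]), array([77.3, 26.6]), 66.0) 452
top relay top (array([ 343.2, -305.6]), array([72.5, 26. ]), 66.5) 245
top prox ((422.91558837890625, -174.7335662841797), 15.273122787475586) 146
top beacon ((417.40911865234375, 141.033203125), 24.29839515686035) 368
top tape ((363.9339294433594, 299.51385498046875), 49.38594055175781) 702
top cutter (array([627.4,  37.2]), array([114.7, 110.3]), 79.4) 431
tall near cutter 98
side box beacon (array([ 642.6, -186.8]), array([114. , 121.1]), 19.4) 799 0.0238
side box estop (array([635.2, 135. ]), array([116.2, 119.6]), 2.1) 1074 0.024
side box relay (array([494.7, 415.8]), array([116.2, 115. ]), 87.7) 2030 0.0247
side box prox (array([ 496.4, -413.7]), array([123.4, 117.3]), 77.8) 705 0.0233
side estop (array([440.5,  13.6]), array([59.3, 57.7]), 33.0) 241
side estop btn ((442.27703857421875, 15.155776977539062), 19.24811363220215)
side relay (array([ 342.3, -303.3]), array([82.3, 29. ]), 64.4) 191
side relay top (array([ 343.6, -299.6]), array([52.9, 27.8]), 66.7) 73
side prox ((422.4139099121094, -171.3060302734375), 14.938675880432129) 62
side beacon ((416.35943603515625, 145.9835662841797), 23.662250518798828) 286
side tape ((362.7834777832031, 301.539794921875), 51.844696044921875) 661
side cutter (array([627.8,  41.8]), array([120.1, 109.4]), 79.0) 352
tall near cutter 8
```

Camera fits agree within about 4 mm, so I'll use a blend of the two. I'll start with the relay at about (343, -304), with its x axis at 66°, which means turning the jaw from -70.5° to -24°.

Call:
jog_arm([
  [0.085,[0.025,0.04,-0.01],0.135],
  [0.085,[0.025,0.04,-0.01],0.135],
  [0.085,[0.025,0.04,-0.01],0.135],
  [0.085,[0.025,0.04,-0.01],0.135],
  [0.085,[0.025,0.04,-0.01],0.135],
  [0.085,[0.025,0.038,-0.01],0.135],
  [0.085,[0,0,0],0],
  [0.085,[0,0,0],0],
], force=40)

```text
clock: 2.25
position: [0.3418, -0.3047, 0.1886]
ee_rot: [-0.384, 0.385, -0.593, 0.594]
contact_force: [0.2, -0.8, -0.3]
width: 0.0846
```

```bash
cat >> h.py <<'E'
from scipy.spatial.transform import Rotation as R
def pose():
    s=manip.get_state();q=s["ee_rot"];z=R.from_quat([q[1],q[2],q[3],q[0]]).as_matrix()
    print("t",round(s["clock"],2),"tcp",s["position"].round(4),"jaw deg",np.degrees(np.arctan2(z[1,2],z[0,2])).round(1),"approach",z[:,1].round(3),"w",round(s["width"],4),"F",s["contact_force"].round(1));return s
def wrist(name):
    pose();M=camera_model("wrist");im,d=get_image("wrist");cv2.imwrite(f"pics/{name}.png",im[:,:,::-1]);C=cloud("wrist",d,M);return im,C
def rect(P):
    (c,s,a)=cv2.minAreaRect((P[:,:2]*1000).astype(np.float32)); return np.round(c,1),np.round(s,1),round(a,1)
E
python3 - <<'E'
from h import *
im,C=wrist("w1");C=C.reshape(-1,3)
m=(np.hypot(C[:,0]-.343,C[:,1]+.304)<.06)&(C[:,2]>.055)&(C[:,2]<.082);print(rect(C[m]),m.sum(), C[m].max(0))
m=(np.hypot(C[:,0]-.343,C[:,1]+.304)<.06)&(C[:,2]>.072)&(C[:,2]<.082);print(rect(C[m]),m.sum(), C[m].max(0))
E
```

```text
t 2.25 tcp [ 0.3418 -0.3047  0.1886] jaw deg -24.1 approach [ 0.    -0.001 -1.   ] w 0.0846 F [ 0.2 -0.8 -0.3]
(array([ 341.6, -305.6]), array([76. , 25.9]), 65.7) 3918 [ 0.36750646 -0.26671557  0.07778852]
(array([ 341.8, -305.4]), array([42.1, 25.9]), 66.4) 2302 [ 0.36126273 -0.28176155  0.07778852]
```

View pics/w1.png

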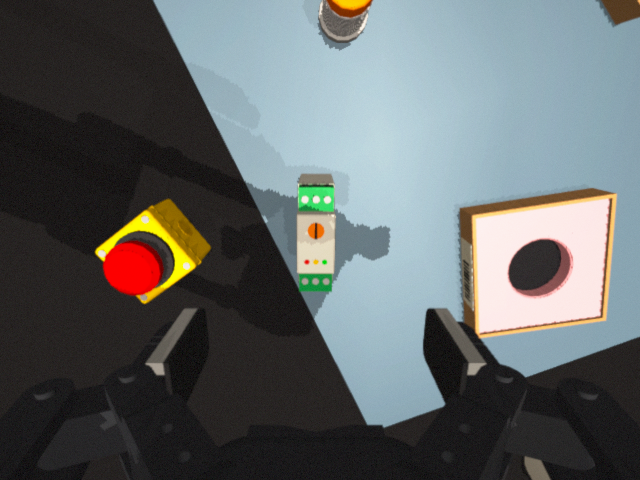

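The wrist view shows the relay at (316,235), centred between the jaws and aligned. The measured centre is (341.7, -305.5). I'll descend and grip.

Call:
jog_arm([
  [0.085,[0,0,-0.04],0],
  [0.085,[0,0,-0.04],0],
  [0.085,[0,0,-0.035],0],
  [0.085,[0,0,-0.022],0],
  [0.085,[0,0,-0.01],0],
  [0.085,[0,0,0],0],
  [0.02,[0,0,0],0],
  [0.02,[0,0,0],0],
  [0.02,[0,0,0],0],
  [0.02,[0,0,0],0],
], force=40)

```text
clock: 3.55
position: [0.342, -0.3045, 0.0419]
ee_rot: [-0.385, 0.384, -0.593, 0.594]
contact_force: [-0.4, 0.2, 3.7]
width: 0.0258
```

Call:
jog_arm([
  [0.02,[0,0,0],0],
  [0.02,[0,0,0],0],
  [0.02,[0,0,0],0],
])

```text
clock: 3.92
position: [0.342, -0.3045, 0.0419]
ee_rot: [-0.385, 0.384, -0.593, 0.594]
contact_force: [-0.1, 0.4, 5.2]
width: 0.0251
```

Call:
jog_arm([
  [0.02,[0,0,0.015],0],
  [0.02,[0,0,0.035],0],
  [0.02,[0,0,0.04],0],
  [0.02,[0,0,0.04],0],
  [0.02,[0,0,0.03],0],
  [0.02,[0.008,0.03,0],-0.05],
  [0.02,[0.012,0.05,0],-0.1],
  [0.02,[0.012,0.055,0],-0.1],
  [0.02,[0.012,0.055,0],-0.1],
  [0.02,[0.012,0.055,0],-0.1],
])

```text
clock: 5.18
position: [0.3973, -0.0573, 0.2009]
ee_rot: [0.241, -0.241, 0.665, -0.665]
contact_force: [0.1, 0.7, -1.9]
width: 0.0256
```

Call:
jog_arm([
  [0.02,[0.012,0.055,0],-0.1],
  [0.02,[0.012,0.055,0],-0.1],
  [0.02,[0.012,0.055,0],-0.1],
  [0.02,[0.012,0.055,0],-0.1],
  [0.02,[0.012,0.055,0],-0.1],
  [0.02,[0.012,0.055,0],-0.1],
  [0.02,[0.012,0.055,0],-0.1],
  [0.02,[0.012,0.05,0],-0.037],
  [0.02,[0.001,0.04,0],0],
  [0.02,[0,0,0],0],
])

```text
clock: 6.42
position: [0.4939, 0.4185, 0.1996]
ee_rot: [0.013, -0.011, -0.707, 0.707]
contact_force: [-0.2, 0.3, -1.3]
width: 0.0258
```

Run:
```python
from h import *
im,C=wrist("w2");D=im.astype(int).sum(-1)
C2=C.reshape(-1,3)
m=(np.hypot(C2[:,0]-.495,C2[:,1]-.414)<.1)&(C2[:,2]>.017)&(C2[:,2]<.035);print("box",rect(C2[m]),m.sum())
m=(np.hypot(C2[:,0]-.495,C2[:,1]-.414)<.055)&(C2[:,2]>.005)&(C2[:,2]<.0145);print("pocket",rect(C2[m]),m.sum())
print(C2[m][:,2].mean() if m.any() else 0)
```

```text
t 6.42 tcp [0.4939 0.4185 0.1996] jaw deg -91.9 approach [-0.002 -0.    -1.   ] w 0.0258 F [-0.2  0.3 -1.3]
box (array([493.6, 414.1]), array([112.4, 112.9]), 88.2) 10784
pocket (array([520. , 413.3]), array([42.2, 59.8]), 88.2) 2580
0.010043093868187141
```

View pics/w2.png

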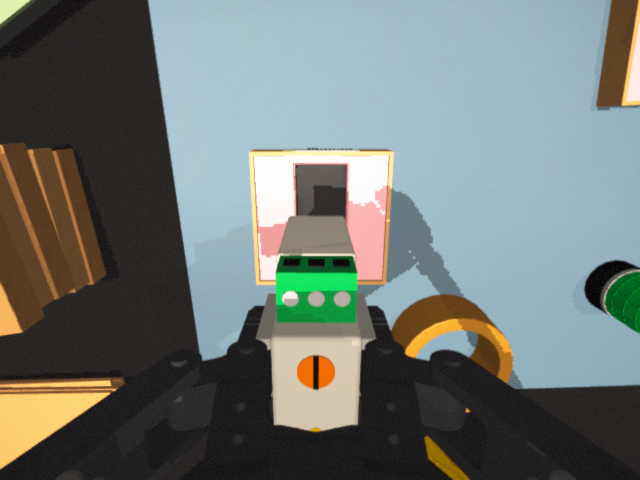

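The wrist view shows the box_relay pocket at about (320,190), aligned with the relay. The carton centre is (493.6, 414) and agrees with the top camera. I'll shift y by -4.5 mm and lower.

Call:
jog_arm([
  [0.02,[0,-0.0045,-0.03],0],
  [0.02,[0,0,-0.04],0],
  [0.02,[0,0,-0.03],0],
  [0.02,[0,0,-0.02],0],
  [0.02,[0,0,-0.01],0],
  [0.02,[0,0,-0.008],0],
  [0.02,[0,0,-0.005],0],
  [0.02,[0,0,-0.002],0],
  [0.02,[0,0,0],0],
])

```text
clock: 7.6
position: [0.4948, 0.4115, 0.0567]
ee_rot: [-0.013, 0.013, 0.707, -0.707]
contact_force: [-0.1, 1.3, -2.6]
width: 0.0257
```

Run:
```python
from h import *
pose()
```

```text
t 7.6 tcp [0.4948 0.4115 0.0567] jaw deg -92.1 approach [ 0.001  0.    -1.   ] w 0.0257 F [-0.1  1.3 -2.6]
```

Call:
jog_arm([
  [0.02,[-0.001,0.0025,-0.002],0],
  [0.02,[0,0,-0.0015],0],
  [0.02,[0,0,-0.0005],0],
  [0.02,[0,0,0],0],
])

```text
clock: 8.1
position: [0.4937, 0.4142, 0.053]
ee_rot: [-0.013, 0.013, 0.707, -0.707]
contact_force: [-1.5, 0.3, 3.2]
width: 0.0257
```

Contact is felt: Fz went from -2.6 to +3.2 N. I'll release and rise.

Call:
jog_arm([
  [0.03,[0,0,0],0],
  [0.035,[0,0,0],0],
  [0.06,[0,0,0],0],
  [0.06,[0,0,0],0],
  [0.06,[0,0,0.02],0],
  [0.06,[0,0,0.04],0],
  [0.06,[0,0,0.05],0],
  [0.085,[0,0,0.04],0],
  [0.085,[0,0,0],0],
])

```text
clock: 9.22
position: [0.4955, 0.4151, 0.2066]
ee_rot: [-0.011, 0.016, 0.709, -0.705]
contact_force: [-0.1, 0.3, 0.0]
width: 0.0847
```

Run:
```python
from h import *
pose()
im,d=get_image("top");C=cloud("top",d).reshape(-1,3);cv2.imwrite("pics/t2.png",im[:,:,::-1])
im,C=wrist("w3");C=C.reshape(-1,3)
m=(np.hypot(C[:,0]-.495,C[:,1]-.414)<.06)&(C[:,2]>.06)&(C[:,2]<.1);print(rect(C[m]),m.sum(), C[m].max(0))
m=(np.hypot(C[:,0]-.495,C[:,1]-.414)<.1)&(C[:,2]>.017)&(C[:,2]<.035);print("box",rect(C[m]),m.sum())
```

```text
t 9.22 tcp [0.4955 0.4151 0.2066] jaw deg -92.1 approach [ 0.007  0.005 -1.   ] w 0.0847 F [-0.1  0.3  0. ]
t 9.28 tcp [0.4943 0.4143 0.204 ] jaw deg -92.1 approach [ 0.003  0.002 -1.   ] w 0.0849 F [ 0.1 -0.1  0.1]
(array([492.3, 414.2]), array([26. , 76.1]), 87.8) 3895 [0.53069597 0.4286846  0.08840624]
box (array([493.7, 414.2]), array([112.4, 113.4]), 88.4) 12332
```

View pics/w3.png

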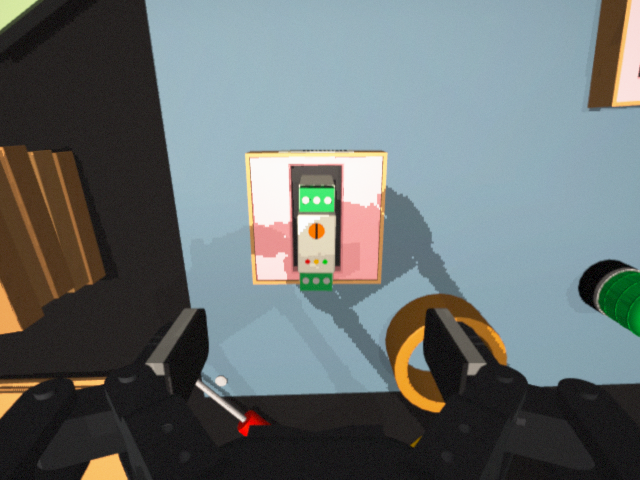

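The relay is seated: its top is at 88 mm and it is 1.4 mm off centre. Next is the beacon.

Call:
jog_arm([
  [0.085,[-0.01,-0.035,0],0],
  [0.085,[-0.015,-0.055,0],0],
  [0.085,[-0.015,-0.055,0],0],
  [0.085,[-0.015,-0.055,0],0],
  [0.085,[-0.015,-0.045,0],0],
  [0.085,[-0.0075,-0.028,0],0],
  [0.085,[0,0,0],0],
  [0.085,[0,0,0],0],
])

```text
clock: 10.32
position: [0.4161, 0.1413, 0.2015]
ee_rot: [-0.014, 0.013, 0.707, -0.707]
contact_force: [0.0, -0.2, -0.2]
width: 0.0849
```

Run:
```python
from h import *
im,C=wrist("w4");C=C.reshape(-1,3)
m=(np.hypot(C[:,0]-.417,C[:,1]-.142)<.045)&(C[:,2]>.05)&(C[:,2]<.1);print(cv2.minEnclosingCircle((C[m][:,:2]*1000).astype(np.float32)),m.sum(), C[m].max(0))
m=(np.hypot(C[:,0]-.417,C[:,1]-.142)<.045)&(C[:,2]>.02)&(C[:,2]<.1);print(cv2.minEnclosingCircle((C[m][:,:2]*1000).astype(np.float32)),m.sum(), C[m].max(0))
```

```text
t 10.32 tcp [0.4161 0.1413 0.2015] jaw deg -92.1 approach [-0.001  0.    -1.   ] w 0.0849 F [ 0.  -0.2 -0.2]
((415.9738464355469, 141.5282745361328), 24.017362594604492) 3174 [0.43972912 0.16551058 0.07651283]
((416.5054626464844, 141.7421417236328), 24.577985763549805) 3628 [0.44045275 0.16605633 0.07651283]
```

View pics/w4.png

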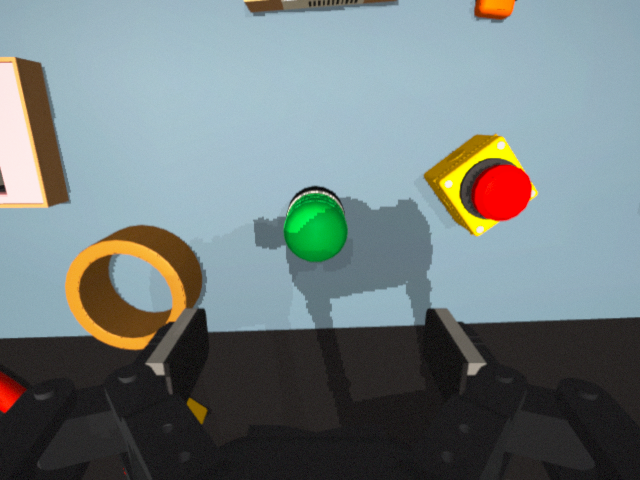

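The beacon is at (316,228), centred under the tool, and measures (416.2, 141.6). I'll descend to z 0.042.

Call:
jog_arm([
  [0.085,[0,0,-0.04],0],
  [0.085,[0,0,-0.045],0],
  [0.085,[0,0,-0.035],0],
  [0.085,[0,0,-0.025],0],
  [0.085,[0,0,-0.0145],0],
  [0.085,[0,0,0],0],
  [0.04,[0,0,0],0],
  [0.04,[0,0,0],0],
  [0.04,[0,0,0],0],
  [0.04,[0,0,0],0],
])

```text
clock: 11.62
position: [0.4169, 0.1412, 0.0437]
ee_rot: [-0.013, 0.014, 0.707, -0.707]
contact_force: [-0.3, 2.2, 6.7]
width: 0.0463
```

Call:
jog_arm([
  [0.04,[0,0,0],0],
  [0.04,[0,0,0],0],
  [0.04,[0,0,0.015],0],
  [0.04,[0,0,0.035],0],
  [0.04,[0,0,0.04],0],
  [0.04,[0,0,0.04],0],
  [0.04,[0,0,0.03],0],
  [0.04,[0,0,0],0],
])

```text
clock: 12.62
position: [0.4174, 0.1409, 0.2046]
ee_rot: [-0.011, 0.015, 0.707, -0.707]
contact_force: [0.8, -0.9, -1.8]
width: 0.0465
```

Call:
jog_arm([
  [0.04,[0.017,-0.025,0],0],
  [0.04,[0.03,-0.044,0],0],
  [0.04,[0.03,-0.044,0],0],
  [0.04,[0.03,-0.044,0],0],
  [0.04,[0.03,-0.044,0],0],
  [0.04,[0.03,-0.044,0],0],
  [0.04,[0.03,-0.044,0],0],
  [0.04,[0.03,-0.043,0],0],
  [0.04,[0,0,0],0],
  [0.04,[0,0,0],0],
])

```text
clock: 13.88
position: [0.6417, -0.1906, 0.2002]
ee_rot: [-0.015, 0.012, 0.708, -0.706]
contact_force: [-0.1, -0.5, -2.0]
width: 0.0463
```

Run:
```python
from h import *
im,C=wrist("w5");C=C.reshape(-1,3)
m=(np.hypot(C[:,0]-.643,C[:,1]+.19)<.1)&(C[:,2]>.017)&(C[:,2]<.035);print("box",rect(C[m]),m.sum())
```

```text
t 13.88 tcp [ 0.6417 -0.1906  0.2002] jaw deg -92.2 approach [-0.005  0.002 -1.   ] w 0.0463 F [-0.1 -0.5 -2. ]
box (array([ 642.8, -190.7]), array([113.2, 112.5]), 17.9) 10840
```

View pics/w5.png

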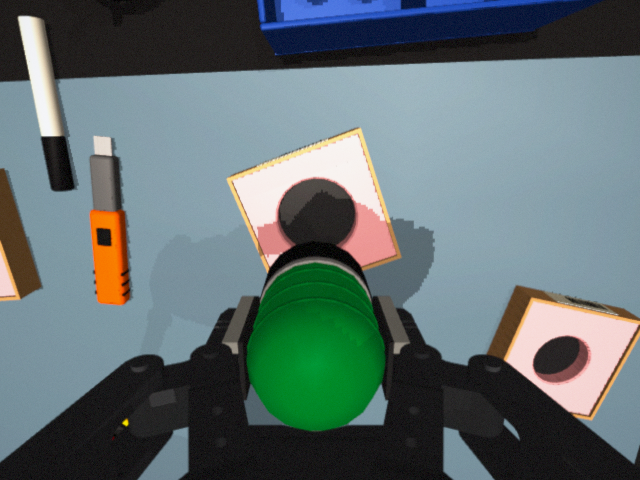

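The large round pocket is at (316,214) and the held beacon lines up with it. The box measures (642.8, -190.7). I'll lower.

Call:
jog_arm([
  [0.04,[0.001,0,-0.03],0],
  [0.04,[0,0,-0.04],0],
  [0.04,[0,0,-0.03],0],
  [0.04,[0,0,-0.02],0],
  [0.04,[0,0,-0.012],0],
  [0.04,[0,0,-0.006],0],
  [0.04,[0,0,-0.002],0],
  [0.04,[0,0,-0.001],0],
  [0.04,[0,0,0],0],
])

```text
clock: 15.05
position: [0.6445, -0.1914, 0.0624]
ee_rot: [0.013, -0.014, -0.707, 0.707]
contact_force: [-0.1, 0.1, -2.2]
width: 0.0464
```

Call:
jog_arm([
  [0.04,[-0.001,0,-0.004],0],
  [0.04,[0,0,-0.002],0],
  [0.04,[0,0,-0.0015],0],
  [0.04,[0,0,-0.0005],0],
  [0.04,[0,0,0],0],
])

```text
clock: 15.68
position: [0.6429, -0.1911, 0.0547]
ee_rot: [0.013, -0.013, -0.707, 0.707]
contact_force: [-1.9, 1.3, 6.0]
width: 0.0462
```

Contact is felt (+6 N), so I'll release.

Call:
jog_arm([
  [0.05,[0,0,0],0],
  [0.055,[0,0,0],0],
  [0.075,[0,0,0],0],
  [0.075,[0,0,0],0],
  [0.075,[0,0,0.02],0],
  [0.075,[0,0,0.04],0],
  [0.085,[0,0,0.05],0],
  [0.085,[0,0,0.04],0],
  [0.085,[0,0,0],0],
])

```text
clock: 16.8
position: [0.6453, -0.192, 0.2083]
ee_rot: [0.01, -0.016, -0.706, 0.708]
contact_force: [0.4, 0.4, 0.2]
width: 0.085
```

Run:
```python
from h import *
im,C=wrist("w6");C=C.reshape(-1,3)
m=(np.hypot(C[:,0]-.643,C[:,1]+.19)<.1)&(C[:,2]>.017)&(C[:,2]<.03);print("box",rect(C[m]),m.sum())
m=(np.hypot(C[:,0]-.643,C[:,1]+.19)<.05)&(C[:,2]>.06)&(C[:,2]<.1);print(cv2.minEnclosingCircle((C[m][:,:2]*1000).astype(np.float32)),m.sum(), C[m].max(0))
```

```text
t 16.8 tcp [ 0.6453 -0.192   0.2083] jaw deg -92.1 approach [ 0.008 -0.003 -1.   ] w 0.085 F [0.4 0.4 0.2]
box (array([ 642.8, -190.8]), array([113.3, 112.4]), 18.0) 12363
((642.1597290039062, -190.9377899169922), 24.0106143951416) 3259 [ 0.66600041 -0.16735024  0.08777053]
```

View pics/w6.png

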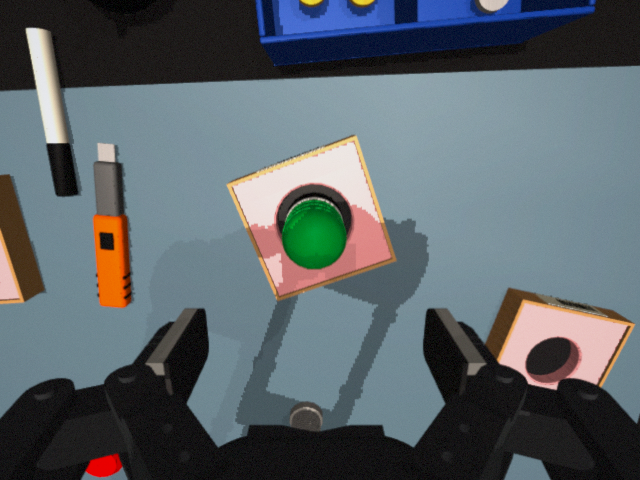

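The beacon is seated: its top is at 87.8 mm and it is under 1 mm off centre. Next is the prox sensor at about (422.5, -174.5).

Call:
jog_arm([
  [0.085,[-0.025,0.002,0],0],
  [0.085,[-0.045,0.003,0],0],
  [0.085,[-0.05,0.004,0],0],
  [0.085,[-0.05,0.004,0],0],
  [0.085,[-0.035,0.003,0],0],
  [0.085,[-0.016,0,0],0],
  [0.085,[0,0,0],0],
  [0.085,[0,0,0],0],
])

```text
clock: 17.85
position: [0.4236, -0.1757, 0.2037]
ee_rot: [0.013, -0.014, -0.707, 0.707]
contact_force: [0.4, -0.3, 0.2]
width: 0.0852
```

Run:
```python
from h import *
im,C=wrist("w7");C=C.reshape(-1,3)
for z in (.01,.03,.07):
  m=(np.hypot(C[:,0]-.4225,C[:,1]+.174)<.04)&(C[:,2]>z)&(C[:,2]<.1);print(cv2.minEnclosingCircle((C[m][:,:2]*1000).astype(np.float32)),m.sum(), C[m].max(0))
```

```text
t 17.85 tcp [ 0.4236 -0.1757  0.2037] jaw deg -92.1 approach [ 0.001 -0.    -1.   ] w 0.0852 F [ 0.4 -0.3  0.2]
((423.61846923828125, -173.23016357421875), 16.34422492980957) 1943 [ 0.43840241 -0.15689256  0.07702807]
((422.5068359375, -173.86744689941406), 15.276618957519531) 1776 [ 0.43748981 -0.15863042  0.07702807]
((422.1400146484375, -173.75857543945312), 14.949993133544922) 1321 [ 0.43693598 -0.15938191  0.07702807]
```

View pics/w7.png

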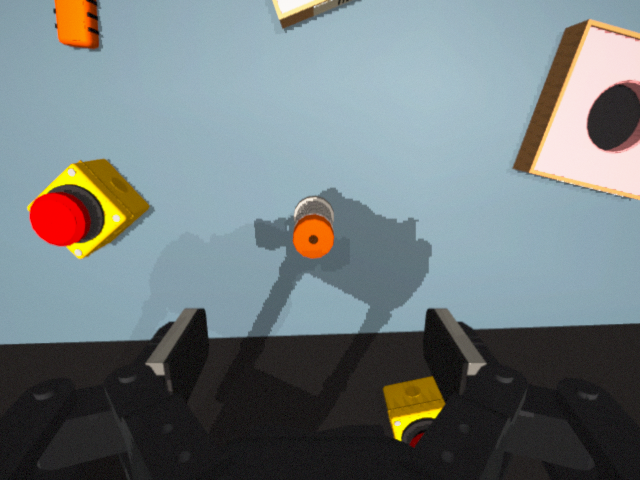

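The prox sensor, with its orange cap at (313,238), measures (422.3, -173.8). I'll correct by (-1, +2) mm, descend and grip.

Call:
jog_arm([
  [0.085,[-0.001,0.002,-0.04],0],
  [0.085,[0,0,-0.045],0],
  [0.085,[0,0,-0.035],0],
  [0.085,[0,0,-0.025],0],
  [0.085,[0,0,-0.0165],0],
  [0.06,[0,0,0],0],
  [0.04,[0,0,0],0],
  [0.025,[0,0,0],0],
  [0.025,[0,0,0],0],
  [0.025,[0,0,0],0],
])

```text
clock: 19.15
position: [0.422, -0.1736, 0.0431]
ee_rot: [0.012, -0.014, -0.707, 0.707]
contact_force: [0.5, -0.6, 4.7]
width: 0.0287
```

Call:
jog_arm([
  [0.025,[0,0,0],0],
  [0.025,[0,0,0],0],
  [0.025,[0,0,0],0],
  [0.025,[0,0,0.015],0],
  [0.025,[0,0,0.035],0],
  [0.025,[0,0,0.04],0],
  [0.025,[0,0,0.04],0],
  [0.025,[0,0,0.03],0],
  [0.025,[0,0,0],0],
])

```text
clock: 20.27
position: [0.422, -0.1737, 0.2039]
ee_rot: [0.012, -0.014, -0.706, 0.708]
contact_force: [-0.7, 0.4, -1.9]
width: 0.0288
```

Call:
jog_arm([
  [0.025,[0.008,-0.025,0],0],
  [0.025,[0.014,-0.045,0],0],
  [0.025,[0.014,-0.045,0],0],
  [0.025,[0.014,-0.045,0],0],
  [0.025,[0.014,-0.045,0],0],
  [0.025,[0.011,-0.037,0],0],
  [0.025,[0,0,0],0],
  [0.025,[0,0,0],0],
])

```text
clock: 21.28
position: [0.4952, -0.4151, 0.1998]
ee_rot: [-0.015, 0.012, 0.708, -0.706]
contact_force: [0.4, -0.0, -2.2]
width: 0.0291
```

Run:
```python
from h import *
im,C=wrist("w8");C=C.reshape(-1,3)
m=(np.hypot(C[:,0]-.497,C[:,1]+.415)<.1)&(C[:,2]>.017)&(C[:,2]<.035);print("box",rect(C[m]),m.sum())
```

```text
t 21.27 tcp [ 0.4952 -0.4151  0.1998] jaw deg -92.2 approach [-0.003  0.003 -1.   ] w 0.0291 F [ 0.4 -0.  -2.2]
box (array([ 496.3, -416.3]), array([112.3, 113.7]), 74.9) 13926
```

View pics/w8.png

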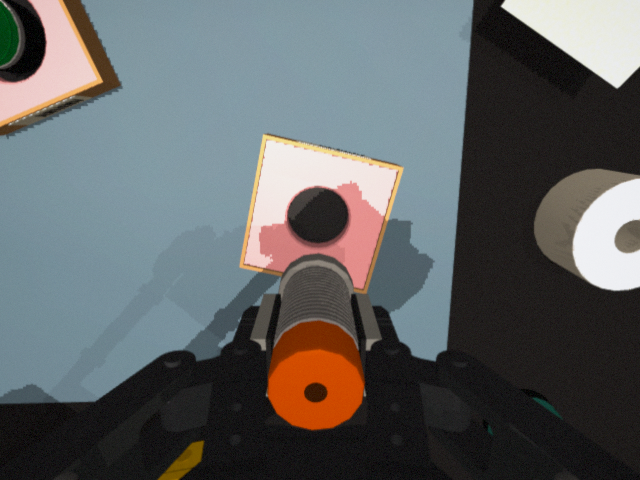

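The small round pocket is at (318,214), lined up with the sensor. The box measures (496.3, -416.3). I'll lower.

Call:
jog_arm([
  [0.025,[0,-0.001,-0.03],0],
  [0.025,[0,0,-0.04],0],
  [0.025,[0,0,-0.03],0],
  [0.025,[0,0,-0.02],0],
  [0.025,[0,0,-0.012],0],
  [0.025,[0,0,-0.007],0],
  [0.025,[0,0,-0.003],0],
  [0.025,[0,0,-0.001],0],
  [0.025,[0,0,0],0],
])

```text
clock: 22.45
position: [0.4964, -0.4164, 0.0599]
ee_rot: [0.013, -0.013, -0.707, 0.707]
contact_force: [0.4, 0.1, -1.7]
width: 0.0291
```

Call:
jog_arm([
  [0.025,[0,0,-0.003],0],
  [0.025,[0,0,-0.0015],0],
  [0.025,[0,0,-0.001],0],
  [0.025,[0,0,0],0],
])

```text
clock: 22.95
position: [0.4961, -0.4161, 0.0542]
ee_rot: [0.013, -0.013, -0.707, 0.707]
contact_force: [-1.2, 0.6, 2.1]
width: 0.0291
```

Call:
jog_arm([
  [0.032,[0,0,-0.0005],0],
  [0.036,[0,0,0],0],
  [0.065,[0,0,0],0],
  [0.065,[0,0,0],0],
  [0.065,[0,0,0.02],0],
  [0.065,[0,0,0.04],0],
  [0.085,[0,0,0.05],0],
  [0.085,[0,0,0.04],0],
  [0.085,[0,0,0],0],
])

```text
clock: 24.08
position: [0.4977, -0.4178, 0.2077]
ee_rot: [0.011, -0.015, -0.705, 0.709]
contact_force: [0.0, 1.4, 0.1]
width: 0.0852
```

Run:
```python
from h import *
im,C=wrist("w9");C=C.reshape(-1,3)
m=(np.hypot(C[:,0]-.497,C[:,1]+.415)<.1)&(C[:,2]>.017)&(C[:,2]<.03);print("box",rect(C[m]),m.sum())
m=(np.hypot(C[:,0]-.497,C[:,1]+.415)<.04)&(C[:,2]>.07)&(C[:,2]<.1);print(cv2.minEnclosingCircle((C[m][:,:2]*1000).astype(np.float32)),m.sum(), C[m].max(0))
```

```text
t 24.07 tcp [ 0.4977 -0.4178  0.2077] jaw deg -92.1 approach [ 0.006 -0.006 -1.   ] w 0.0852 F [0.  1.4 0.1]
box (array([ 496.2, -416.4]), array([112.5, 113.8]), 75.0) 14463
((496.416748046875, -416.3688659667969), 14.914463996887207) 1518 [ 0.51124849 -0.4019336   0.08799661]
```

View pics/w9.png

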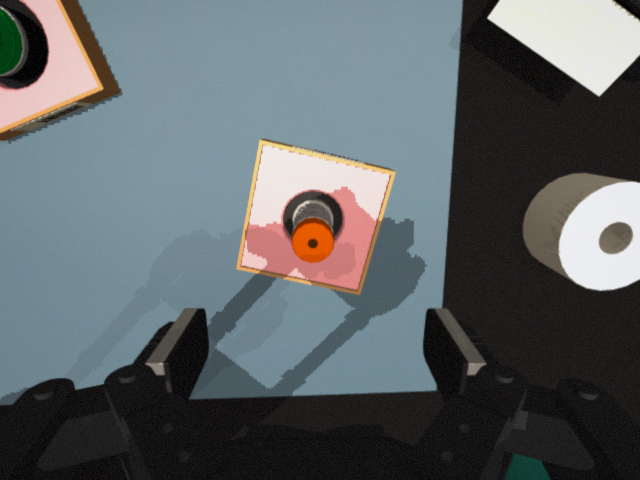

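The prox sensor is seated: its top is at 88 mm and it is centred. Last is e-stop A at (441, 10), turning the jaw by +37.5°.

Call:
jog_arm([
  [0.085,[-0.003,0.025,0],0.04],
  [0.085,[-0.006,0.05,0],0.08],
  [0.085,[-0.006,0.05,0],0.08],
  [0.085,[-0.007,0.05,0],0.08],
  [0.085,[-0.007,0.05,0],0.08],
  [0.085,[-0.007,0.05,0],0.08],
  [0.085,[-0.007,0.05,0],0.08],
  [0.085,[-0.006,0.05,0],0.08],
  [0.085,[-0.006,0.05,0],0.055],
  [0.085,[0,0.002,0],0],
])

```text
clock: 25.38
position: [0.439, 0.0137, 0.2018]
ee_rot: [0.215, -0.218, 0.674, -0.672]
contact_force: [-0.8, -0.7, 0.0]
width: 0.085
```

Call:
jog_arm([
  [0.085,[0,0,0],0],
  [0.085,[0,0,0],0],
])

```text
clock: 25.62
position: [0.4412, 0.0098, 0.2028]
ee_rot: [-0.214, 0.215, -0.674, 0.674]
contact_force: [-0.7, 0.6, -0.3]
width: 0.0847
```

Run:
```python
from h import *
im,C=wrist("w10");C=C.reshape(-1,3)
m=(np.hypot(C[:,0]-.441,C[:,1]-.010)<.05)&(C[:,2]>.043)&(C[:,2]<.053);print("estop",rect(C[m]),m.sum())
m=(np.hypot(C[:,0]-.441,C[:,1]-.010)<.05)&(C[:,2]>.07)&(C[:,2]<.09);print(cv2.minEnclosingCircle((C[m][:,:2]*1000).astype(np.float32)),m.sum(), C[m].max(0))
```

```text
t 25.62 tcp [0.4412 0.0098 0.2028] jaw deg -54.7 approach [-0.001 -0.    -1.   ] w 0.0847 F [-0.7  0.6 -0.3]
estop (array([441.2,   9.7]), array([56.2, 55.9]), 36.6) 2624
((441.1694641113281, 9.853825569152832), 19.075458526611328) 1931 [0.45996368 0.02842961 0.07654731]
```

View pics/w10.png

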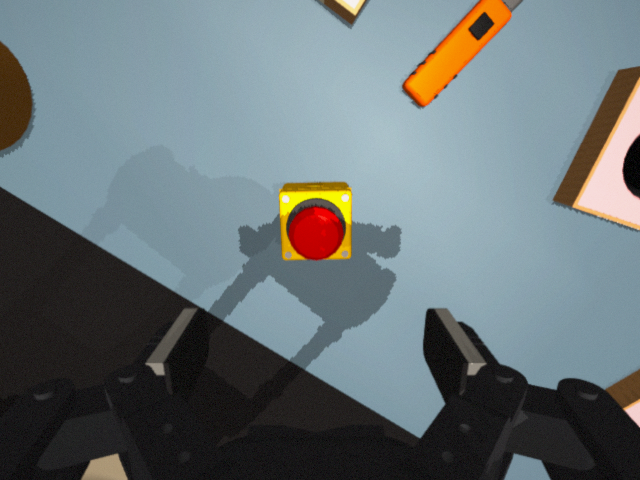

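The e-stop is at (316,225), centred, with its sides at 36.6°. I'll descend to z 0.036 and add 0.02 rad of turn.

Call:
jog_arm([
  [0.085,[0,0,-0.04],0.02],
  [0.085,[0,0,-0.045],0],
  [0.085,[0,0,-0.04],0],
  [0.085,[0,0,-0.025],0],
  [0.085,[0,0,-0.0165],0],
  [0.07,[0,0,0],0],
  [0.05,[0,0,0],0],
  [0.05,[0,0,0],0],
  [0.05,[0,0,0],0],
  [0.05,[0,0,0],0],
], force=50)

```text
clock: 26.92
position: [0.4416, 0.0106, 0.0374]
ee_rot: [-0.222, 0.221, -0.671, 0.672]
contact_force: [0.0, -1.0, 3.9]
width: 0.055
```

Call:
jog_arm([
  [0.05,[0,0,0],0],
  [0.05,[0,0,0],0],
  [0.05,[0,0,0.015],0],
  [0.05,[0,0,0.035],0],
  [0.05,[0,0,0.04],0],
  [0.05,[0,0,0.04],0],
  [0.05,[0,0,0.035],0],
  [0.05,[0,0,0],0],
])

```text
clock: 27.92
position: [0.4426, 0.0109, 0.2038]
ee_rot: [-0.224, 0.22, -0.671, 0.672]
contact_force: [0.7, -0.5, -2.6]
width: 0.0551
```

Call:
jog_arm([
  [0.05,[0.016,0.01,0],-0.06],
  [0.05,[0.03,0.019,0],-0.1],
  [0.05,[0.032,0.02,0],-0.1],
  [0.05,[0.032,0.02,0],-0.1],
  [0.05,[0.032,0.02,0],-0.1],
  [0.05,[0.032,0.02,0],-0.1],
  [0.05,[0.018,0.0115,0],-0.06],
  [0.05,[0,0,0],0],
  [0.05,[0,0,0],0],
])

```text
clock: 29.05
position: [0.6315, 0.131, 0.2]
ee_rot: [-0.005, 0.008, -0.707, 0.707]
contact_force: [-0.7, 1.0, -2.0]
width: 0.0551
```

Run:
```python
from h import *
im,C=wrist("w11");C=C.reshape(-1,3)
m=(np.hypot(C[:,0]-.634,C[:,1]-.131)<.09)&(C[:,2]>.017)&(C[:,2]<.035);print("box",rect(C[m]),m.sum())
```

```text
t 29.05 tcp [0.6315 0.131  0.2   ] jaw deg -88.9 approach [-0.004 -0.001 -1.   ] w 0.0551 F [-0.7  1.  -2. ]
box (array([647.7, 132.1]), array([ 85.4, 112.3]), 2.0) 7376
```

View pics/w11.png

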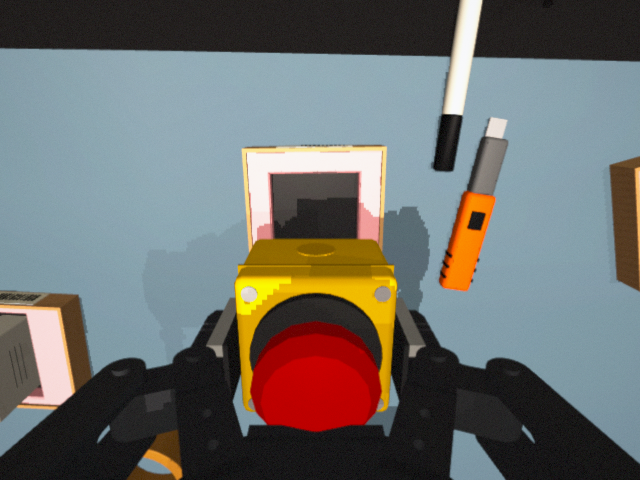

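The square pocket is at (315,205) and the e-stop lines up with it. From the far edge, the box centre is about (634.2, 131.6) at 2°. I'll lower.

Call:
jog_arm([
  [0.05,[0.0005,0.0005,-0.03],0.015],
  [0.05,[0,0,-0.04],0],
  [0.05,[0,0,-0.03],0],
  [0.05,[0,0,-0.02],0],
  [0.05,[0,0,-0.012],0],
  [0.05,[0,0,-0.007],0],
  [0.05,[0,0,-0.004],0],
  [0.05,[0,0,-0.002],0],
  [0.05,[0,0,0],0],
])

```text
clock: 30.22
position: [0.6339, 0.1319, 0.0572]
ee_rot: [-0.012, 0.011, -0.707, 0.707]
contact_force: [-0.1, 0.0, -2.8]
width: 0.0554
```

Call:
jog_arm([
  [0.05,[0,0,-0.004],0],
  [0.05,[0,0,-0.0025],0],
  [0.05,[0,0,-0.0015],0],
  [0.05,[0,0,-0.0005],0],
  [0.05,[0,0,0],0],
])

```text
clock: 30.85
position: [0.6335, 0.1319, 0.0485]
ee_rot: [-0.012, 0.012, -0.707, 0.707]
contact_force: [-1.5, 0.3, 0.8]
width: 0.055
```

Call:
jog_arm([
  [0.05,[0,0,-0.0005],0],
  [0.058,[0,0,0],0],
  [0.063,[0,0,0],0],
  [0.085,[0,0,0],0],
  [0.085,[0,0,0],0],
  [0.085,[0,0,0.02],0],
  [0.085,[0,0,0.04],0],
  [0.085,[0,0,0.05],0],
  [0.085,[0,0,0.04],0],
  [0.085,[0,0,0],0],
])

```text
clock: 32.1
position: [0.6359, 0.1321, 0.2022]
ee_rot: [0.015, -0.009, 0.707, -0.707]
contact_force: [-0.1, -0.4, -0.2]
width: 0.085
```

Run:
```python
from h import *
im,C=wrist("w12");C=C.reshape(-1,3)
m=(np.hypot(C[:,0]-.634,C[:,1]-.131)<.09)&(C[:,2]>.017)&(C[:,2]<.03);print("box",rect(C[m]),m.sum())
m=(np.hypot(C[:,0]-.634,C[:,1]-.131)<.04)&(C[:,2]>.08)&(C[:,2]<.1);print(cv2.minEnclosingCircle((C[m][:,:2]*1000).astype(np.float32)),m.sum(), C[m].max(0))
im,d=get_image("side");cv2.imwrite("pics/s3.png",im[:,:,::-1]);C=cloud("side",d).reshape(-1,3)
m=(np.hypot(C[:,0]-.363,C[:,1]-.3)<.08)&(C[:,2]>.04)&(C[:,2]<.06);print("tape",cv2.minEnclosingCircle((C[m][:,:2]*1000).astype(np.float32)))
for n in("cutter_center","tape_center"):print(n,[(np.round(r["position"]),r["score"]) for r in spot_point(n,"side")])
```

```text
t 32.1 tcp [0.6359 0.1321 0.2022] jaw deg -88.1 approach [ 0.009  0.001 -1.   ] w 0.085 F [-0.1 -0.4 -0.2]
box (array([633.8, 131.6]), array([113. , 112.4]), 1.9) 10627
((632.9904174804688, 131.8594512939453), 19.556486129760742) 2232 [0.65240794 0.15115056 0.08763636]
tape ((363.21868896484375, 302.2616882324219), 52.16532516479492)
cutter_center [(array([242., 248.]), 0.82)]
tape_center [(array([332., 334.]), 0.94)]
```

View pics/s3.png

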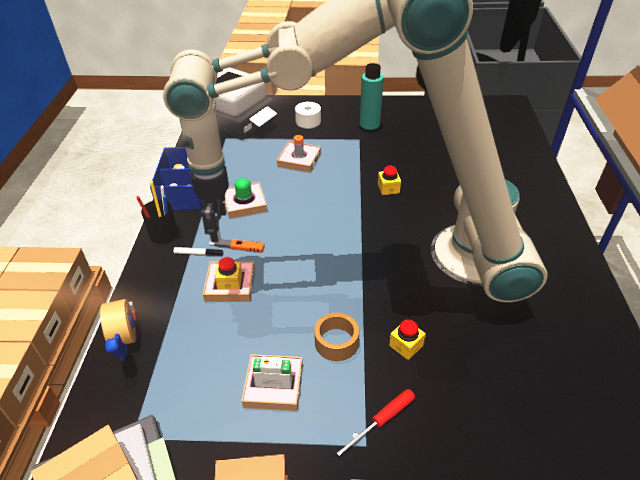

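View pics/w12.png

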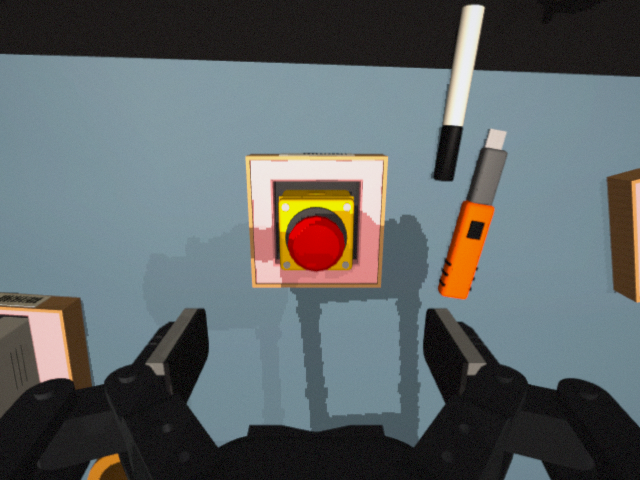

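The e-stop stands in the square pocket at (316,235), less than 1 mm off centre with its top at 87.6 mm. The side view shows all four devices upright in their cartons, the tape and cutter unmoved, and the arm clear. I'm handing in.

```bash
python3 -c "
from rig import sign_off
print(sign_off())"
```

```text
the job is handed in; nothing more can be done
None
```

All four devices are packed and let go, each upright in its own carton, and the job was handed in at about 32 s of the 106 s allowed. `sign_off` reports no verdict, so the checks below are my own camera measurements. I did not measure tilt as a number; the pictures show every device upright.

| Device | Offset from carton centre | Top above bench (seated: 87 mm) |
|---|---|---|
| Relay module | 1.4 mm | 88.4 mm |
| Beacon light | under 1 mm | 87.8 mm |
| Barrel sensor | under 1 mm | 88.0 mm |
| Emergency-stop box | under 1 mm | 87.6 mm |

- **Which emergency-stop:** I took the one on the mat, 0.44 m from the base. The two look-alikes were at 0.37 m and 0.34 m and were left alone.
- **Setting down:** I lowered each device until I felt contact, at most about 6 N, before opening the fingers.
- **Tape and cutter:** Both look unmoved. The tape's centre measured within 1 mm of its starting position. For the cutter I only have the detected point, which shifted about 4 pixels in the side picture, within that network's scatter.
- **Disagreement:** The side camera's fits differed from the top camera's by 2–5 mm in y. The wrist camera agreed with the top camera, so I used the wrist measurements for the final approaches.

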